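# Put the plug gauge back in its flip-cap tube

### The job

Put the orange-collared plug gauge back in its storage tube, the empty one with the orange cap in the leaning rack: flick that cap wide open, slide the gauge all the way in, and press the cap shut again until it clicks home. Do not lay or drop the gauge on the bench, press the cap without forcing it, and leave the other caps shut and everything else where it stands.

Things in the scene. Friction and masses are not known exactly. Their poses are not given: they have to be found in the camera images.
- cap_orange (a joint): Opening angle (rad) of the orange flip cap: 0 = shut and clicked home, 2.3 = folded back to its stop. A snap bead acts from 0 to 0.27 rad: about 7 N at the tab, square to the cap, pulls it free or clicks it home; a cap resting on the bead stands ajar at 0.27. Beyond that a stiffish hinge (0.5 N at the tab) lets it stay wherever it is left.
- cap_orange_tab (a point): Middle of the orange cap's thumb tab, 60 mm from the hinge; the tab is a flat tongue 18 mm wide (y), 7 mm thick (z), jutting 24 mm beyond the cap's edge on the robot side, free below and beside (next tab 85 mm away). Axes turn with the cap: z out of its top face (shut: along the tube's axis, outwards), y the hinge line, -x from the hinge to the tab's free end, 10 mm beyond this point.
- cap_orange_hinge (a point): Middle of the orange cap's hinge line, at the rim on the side away from the robot; axes as the tab's. The cap is a disc 46 mm across, 8 mm thick, its underside in this point's xy plane, its centre at x = -23 mm; the tab's free end is at x = -70 mm. It opens by turning about +y: the tab goes up and over the hinge.
- tube_orange_mouth (a point): Centre of the mouth of the orange-capped tube, level with its rim. Frame upright (z up), yaw of the rack: the tube, held fast, leans 35 degrees towards the robot side, its axis pointing out of the mouth along (-0.574, 0, 0.819). Clear plastic, 40 mm outside, 34 mm bore, 125 mm long, floor 120 mm below the rim. The hinge is 23 mm from here along (0.819, 0, 0.574).
- tube_orange_seat (a point): Where the middle of the gauge comes to lie when it is fully home in the orange-capped tube: resting on the tube's floor and lower wall, 65 mm down from the mouth. Frame as the mouth's.
- gauge_mid (a point): Middle (half-way up) of the steel plug gauge with an orange collar: round, 19 mm in diameter throughout, 110 mm long, about 0.16 kg; z along it. It starts upright in the gauge block, its lower 38 mm in the hole (about 1 mm clearance all round), its upper 72 mm free. Either end may go in first.
- gauge_block: Wooden block 76 x 76 x 45 mm high, fixed to the bench, with one hole in the middle of its top, 38 mm deep; origin at the centre of its underside.
- rack: Grey sheet-steel rack fixed to the bench, 290 mm wide along its y, holding three leaning tubes 85 mm apart along y (orange, blue and green caps, any order), tabs towards its -x, the robot side. Origin on the bench under the tubes' feet. Highest points: hinges of the shut caps, 155 mm up. Its holed plate crosses the tubes 60 mm below their mouths.
- cap_blue (a joint): Opening angle of the blue cap (rad), 0 = shut. Its tube holds another gauge; stays shut.
- cap_green (a joint): Opening angle of the green cap (rad), 0 = shut. Its tube holds another gauge; stays shut.
- tube_orange: The orange-capped tube itself, with its cap. Origin on the bench plane below the foot of the tube's axis, z up, yaw of the rack.
- tube_blue: The blue-capped tube, shaped like the orange one, with a gauge in it.
- tube_green: The green-capped tube, shaped like the orange one, with a gauge in it.
- piston: Bystander: turned aluminium roll piston standing upright, 68 mm across the foot, 150 mm tall; origin at the centre of its underside, z up.
- crimp_ring: Bystander: bright steel crimp ring lying flat, 92 mm across, 22 mm high; origin at the centre of its underside.
- adhesive_tin: Bystander: round tin with an orange band, 96 mm across, 115 mm tall; origin at the centre of its underside.
- spanner: Bystander: open-end spanner lying flat, 190 mm long; origin under its middle, x along it.
- top_mount: Bystander: black strut top mount, a stepped disc 110 mm across and 70 mm tall; origin at the centre of its underside.
- bump_stop: Bystander: yellow waisted bump stop, 52 mm across and 60 mm tall; origin at the centre of its underside.

How it is judged:
By the outcome, as a careful person would: the job done as asked, in the order asked, and still so for the second after the job is handed in, with the robot touching nothing.
It also fails if it takes over 72 s, if anything falls off the work surface, if the arm or the gripper's body presses on something with over 40 N, if the wrist force passes 120 N, or if a joint passes its speed limit or range.

### The arm

A 7-joint arm with a two-finger parallel gripper is mounted at the origin on the work surface. World frame = base frame: x ahead of the robot, y to its left, z up, the work surface at z = 0. Lengths are in mm, angles in rad, forces in N, time in s.
With the tool pointing down it reaches from about 425 to 975 mm from the base axis. Payload 16.7 kg.
Tool frame: the origin (TCP) lies midway between the tips of the shut fingers; the grasp point (between the pads) lies 19 mm behind it; z points along the fingers, x is the direction in which the jaws open and shut, and the axes are right-handed (so a half turn about z gives the same grasp; the last joint's range is limited). The gripper opens to 85 mm and grips with 20 to 120 N. Pads are 22 mm wide; open, the fingers measure 114 mm over their backs; the gripper's body (76 mm by 85 mm) begins 54 mm behind the grasp point. The pads swing forward as they close: fully open they stand 13 mm farther back than shut.
Start: joints at [1.044, 0.426, 0.074, 1.606, -0.034, 1.111, -0.067], TCP at [248.331, -627.621, 231.302] pointing down, gripper open.
Joint ranges: [-2.85, 2.85], [-0.5, 2.14], [-1.23, 1.37], [0.21, 2.46], [-1.02, 4.16], [0.16, 2.05], [-2.73, 2.73]. Speed limits (rad/s): [1.89, 1.89, 2.39, 2.39, 3.01, 3.01, 3.01].

### API

Orientations are given as a unit quaternion [x, y, z, w].
In Python, from cell import sense, camera, hand_in gives the robot as it stands.
- The arm moves only by the tool move_arm, never from a script. Its argument "deltas" is a list of rows, each an object with "dp": the shift along the tool's x, y, z in m, a list of three; "turn": the turn about the tool's z in rad. A call has 1 to 10 rows; each row is the pose to reach, as a shift and turn from the pose measured when the call began, along the tool's axes at that moment; what a row does not reach only later rows make up. A row lasts 1/8 s, in which the tool goes at most 62.5 mm and 10.7 degrees, less where a joint would pass 70% of its speed; a pose out of reach is approached as far as the arm can. A call with a gripper value outside its range is refused whole. "fingers" is the gripper command: -1 is shut, 1 is fully open, values between are in proportion, set as the call begins (left out, the last holds). The fingers move at their own pace and stop on an object; "grip_force" is the grip in N (left out, the last holds). Time passes only in rows, so rows that repeat a pose let the fingers close. It gives the time, the measured TCP pose, the force and the opening at its end, in the units of the state.
- sense(): the state, without advancing time (a new reading comes with each control period).
- camera(name): name is "scene" or "top"; returns a dict with "image" (400x640x3 uint8, red, green, blue), "intrinsics" (3x3 intrinsics, pixels), "R" (3x3) and "t" (3): a world point X has camera coordinates R X + t. Camera axes: x right, y down, z forward; pixel columns grow to the right and rows downward; lengths in mm; the calibration is good to about 2 mm. A picture is of the moment at which its call begins. There is no depth.
- hand_in(): hands the job in, once; it reports no verdict.
The state is a dict: "time": time; "qpos": joint angles; "qd": joint speeds; "effort": joint torques, N m; "position": TCP position; "ee_rot": TCP orientation; "wrist_force": force on the tool from outside, world axes, zero at the start; "wrist_torque": the same for the moment, N m; "finger_gap": finger opening in mm.
Only numpy, scipy, OpenCV 4.12 (cv2) and the standard library are available. Lean on these libraries where they do the work, as an engineer would, in place of code of your own. Each camera call takes 0.05 s, during which the arm holds its last target.

## Working session

There is one attempt and no reset: what is moved stays moved. The work goes in short steps, Python scripts to look and compute and a tool call to move; the robot and the scene stay as the last step left them, time stands still between calls to the robot, and variables do not carry over. Pictures are saved under pics/ and viewed, and the job is handed in when it is done.

Besides the shell and the picture viewer there is one more tool, called after "Emit:" in YAML: its name, and indented under it one key for each argument. move_arm: Moves the arm, as the interface text tells. Its arguments: {"type":"object","properties":{"deltas":{"type":"array","items":{"type":"object","properties":{"dp":{"type":"array","items":{"type":"number"}},"turn":{"type":"number"}}}},"fingers":{"type":"number"},"grip_force":{"type":"number"}},"required":["deltas"]}

```bash
ls; mkdir -p pics
python3 - <<'E'
from cell import sense,camera
import cv2,numpy as np
s=sense();print(s)
for n in("scene","top"):
    c=camera(n);cv2.imwrite(f"pics/{n}0.png",c["image"][:,:,::-1]);np.savez(f"{n}0.npz",**c);print(n,c["intrinsics"],c["R"],c["t"])
E
```

```text
pics
{'time': 0.0, 'qpos': array([ 1.04449436,  0.42671105,  0.07383562,  1.60660373, -0.03410441,
        1.11080926, -0.06711159]), 'qd': array([-0.00174403, -0.00204172,  0.00040544, -0.00021028, -0.00166781,
        0.00055851, -0.00111059]), 'effort': array([-1.58818490e-03, -9.49847674e+01,  3.76030147e+00, -4.63519692e+01,
        1.91776792e-02,  1.01681636e-02,  9.36570314e-05]), 'position': array([ 248.19831233, -627.27275393,  230.62556452]), 'ee_rot': array([ 8.27018472e-01, -5.62174388e-01, -5.48233690e-04, -3.22925540e-04]), 'wrist_force': array([ 0.35498258, -0.97667192, -0.66871674]), 'wrist_torque': array([ 0.03536323,  0.01607256, -0.0386769 ]), 'finger_gap': 85.06585517978641}
scene [[381.17780576   0.         314.97019432]
 [  0.         381.17780576 194.95116578]
 [  0.           0.           1.        ]] [[ 0.68859882  0.72513282  0.0037498 ]
 [ 0.51160441 -0.48215081 -0.71119022]
 [-0.5138994   0.49164316 -0.70298962]] [-432.19928452 -188.43921351 1317.52006632]
top [[469.61556402   0.         319.27303397]
 [  0.         469.61556402 200.24165269]
 [  0.           0.           1.        ]] [[-0.01625323 -0.99980255 -0.01143247]
 [-0.98494856  0.0179775  -0.17191028]
 [ 0.17208186  0.00846629 -0.98504627]] [  63.53522082  585.42170991 1391.45717731]
```

View pics/scene0.png

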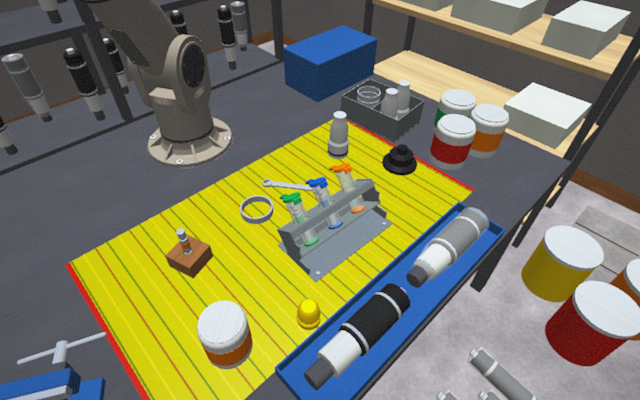

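View pics/top0.png

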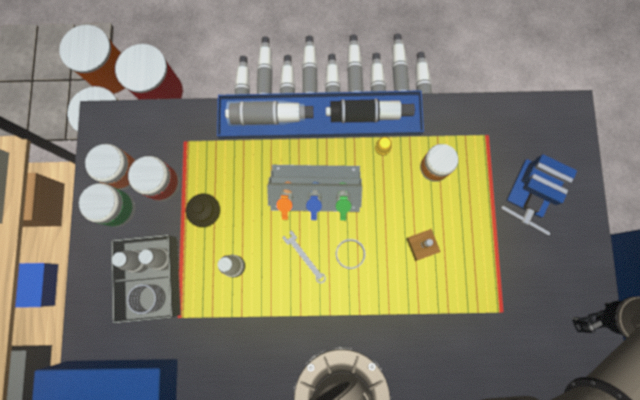

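```bash
cat > h.py <<'E'
import numpy as np,cv2
from scipy.spatial.transform import Rotation as Ro
def load(n,k=0): return dict(np.load(f"{n}{k}.npz"))
def ray(c,u,v):
    d=np.linalg.inv(c["intrinsics"])@[u,v,1.]; R=c["R"]; o=-R.T@c["t"]; d=R.T@d; return o,d/np.linalg.norm(d)
def onplane(c,u,v,z):
    o,d=ray(c,u,v); return o+d*(z-o[2])/d[2]
def tri(c1,p1,c2,p2):
    o1,d1=ray(c1,*p1);o2,d2=ray(c2,*p2)
    s=np.linalg.lstsq(np.c_[d1,-d2],o2-o1,rcond=None)[0]
    a=o1+s[0]*d1;b=o2+s[1]*d2; return (a+b)/2,np.linalg.norm(a-b)
def proj(c,X):
    p=c["intrinsics"]@(c["R"]@np.asarray(X,float)+c["t"]); return p[:2]/p[2]
def crop(im,u0,v0,u1,v1,s,name):
    cv2.imwrite(name,cv2.resize(im[v0:v1,u0:u1,::-1],None,fx=s,fy=s,interpolation=cv2.INTER_CUBIC))
E
python3 - <<'E'
from h import *
s=load("scene");t=load("top")
crop(s["image"],260,150,400,260,5.7,"pics/s_rack.png")
crop(t["image"],255,150,375,230,6.6,"pics/t_rack.png")
a=s["image"][210:280,150:230];b=t["image"][220:270,395:455]
cv2.imwrite("pics/block.png",np.hstack([cv2.resize(a,(400,350),interpolation=2),cv2.resize(b,(400,350),interpolation=2)])[:,:,::-1])
E
```

```text
(no output)
```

View pics/s_rack.png

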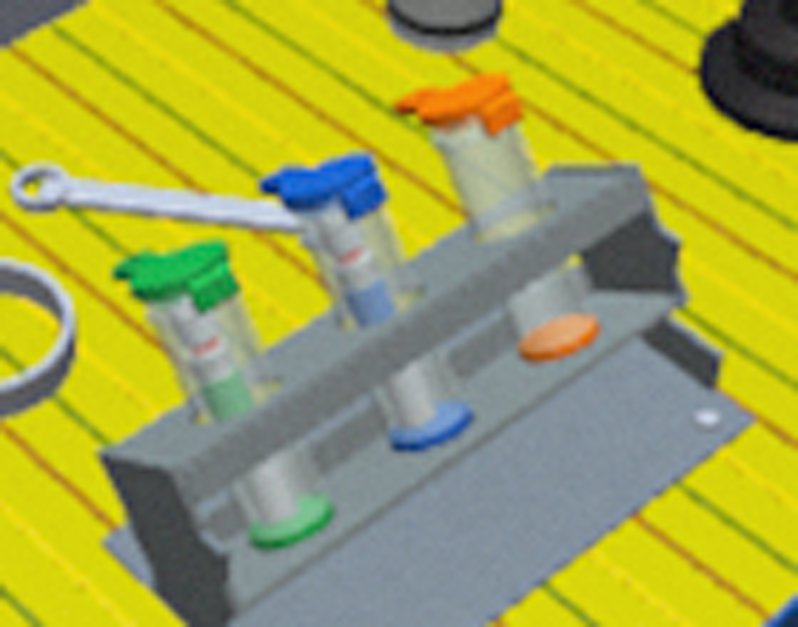

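View pics/t_rack.png

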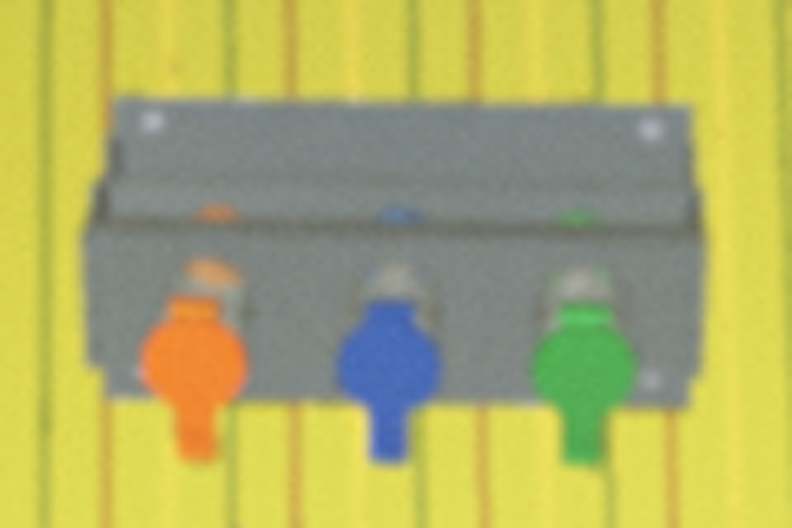

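View pics/block.png

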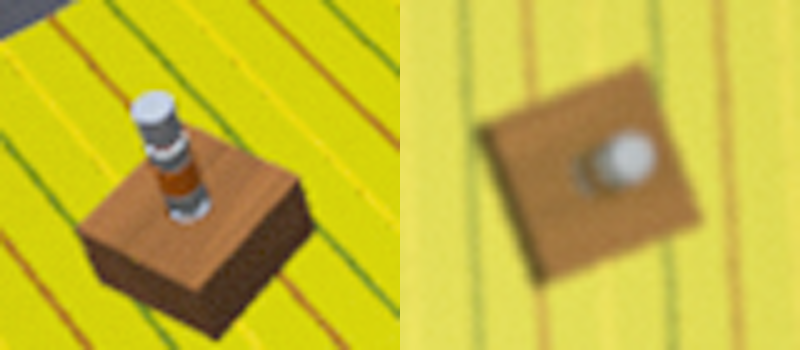

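```bash
cat > caps.py <<'E'
from h import *
def mask(im,col):
    h=cv2.cvtColor(im,cv2.COLOR_RGB2HSV)
    lo,hi={"o":((5,170,120),(16,255,255)),"b":((105,110,70),(125,255,255)),"g":((50,110,60),(75,255,255))}[col]
    return cv2.inRange(h,lo,hi)
if __name__=="__main__":
  t=load("top");s=load("scene")
  for n,c,box in(("top",t,(255,150,375,230)),("scene",s,(260,150,400,260))):
    u0,v0,u1,v1=box
    im=cv2.resize(c["image"][v0:v1,u0:u1],None,fx=4,fy=4,interpolation=cv2.INTER_CUBIC)
    for col in "obg":
        m=mask(im,col); N,l,st,ce=cv2.connectedComponentsWithStats(m)
        i=1+np.argmax(st[1:,4]); mm=l==i
        v,u=np.nonzero(mm); P=np.c_[(u+.5)/4-.5+u0,(v+.5)/4-.5+v0]
        print(n,col,st[i],"cent",P.mean(0),"min/max",P.min(0),P.max(0))
        if n=="top":
            # tab tip: bottom rows; widths by row
            for vv in np.arange(P[:,1].min(),P[:,1].max()+.1,1.0):
                r=P[abs(P[:,1]-vv)<.13]; print("   v%.1f  u %.2f..%.2f w%.2f"%(vv,r[:,0].min(),r[:,0].max(),np.ptp(r[:,0])))
        else:
            hull=cv2.convexHull(P.astype(np.float32))[:,0]; 
            L=P[P[:,0]<P[:,0].min()+.8]; print("  left end",L.mean(0),L.min(0),L.max(0))
E
python3 caps.py
```

```text
top o [  89  183   58   94 3296] cent [284.06652002 205.89054915] min/max [276.875 195.375] [291.125 218.625]
   v195.4  u 282.12..283.38 w1.25
   v196.4  u 281.12..286.88 w5.75
   v197.4  u 281.12..286.88 w5.75
   v198.4  u 280.88..287.12 w6.25
   v199.4  u 279.38..287.88 w8.50
   v200.4  u 278.12..289.12 w11.00
   v201.4  u 277.62..290.12 w12.50
   v202.4  u 277.12..290.88 w13.75
   v203.4  u 277.12..290.88 w13.75
   v204.4  u 277.12..291.12 w14.00
   v205.4  u 277.12..291.12 w14.00
   v206.4  u 277.38..290.88 w13.50
   v207.4  u 277.62..290.38 w12.75
   v208.4  u 278.38..289.88 w11.50
   v209.4  u 279.12..289.38 w10.25
   v210.4  u 280.38..288.88 w8.50
   v211.4  u 281.38..286.88 w5.50
   v212.4  u 281.62..286.62 w5.00
   v213.4  u 281.88..286.38 w4.50
   v214.4  u 281.88..286.38 w4.50
   v215.4  u 281.88..286.62 w4.75
   v216.4  u 282.12..286.88 w4.75
   v217.4  u 282.12..286.88 w4.75
   v218.4  u 282.88..286.12 w3.25
top b [ 206  185   60   92 3237] cent [313.45779271 205.6756642 ] min/max [306.125 195.875] [320.875 218.625]
   v195.9  u 311.38..315.88 w4.50
   v196.9  u 310.62.
[... 1533 characters left out ...]
.50
   v216.4  u 340.62..345.12 w4.50
   v217.4  u 340.62..345.12 w4.50
   v218.4  u 340.62..345.12 w4.50
   v219.4  u 342.12..344.12 w2.00
scene o [ 279   54   86   40 1885] cent [341.43229443 167.98680371] min/max [329.375 163.125] [350.625 172.875]
  left end [329.79166667 168.33796296] [329.375 167.375] [330.125 169.125]
scene b [ 184  109   86   45 2355] cent [317.47160297 182.26916136] min/max [305.625 176.875] [326.875 187.875]
  left end [306.05603448 182.09051724] [305.625 181.125] [306.375 183.125]
scene g [  80  170   87   49 2598] cent [291.51549269 197.74259045] min/max [279.625 192.125] [301.125 204.125]
  left end [280.06818182 197.19318182] [279.625 196.125] [280.375 198.125]
```

Run:
```python
from h import *
t=load("top");s=load("scene")
print("cams",-t["R"].T@t["t"],-s["R"].T@s["t"])
for n,a,b in(("o",(286.9,218.7),(329.2,168.3)),("b",(315.4,218.6),(305.4,182.1)),("g",(345.2,219.2),(279.4,197.2))):
    print(n,"tip -y corner",*tri(t,a,s,b))
# disc centre in top at several z
for n,a in(("o",(284.1,205.0)),("b",(313.5,205.0)),("g",(343.0,206.0))):
    print(n,[onplane(t,*a,z).round(1) for z in(130,140,150)])
# gauge: top centre
print("gauge top guess", onplane(t,395+630/400*60,220+157/350*50,117), onplane(s,150+155/5,210+103/5,117))
print(tri(t,(395+630/400*60,220+157/350*50),s,(150+155/5,210+103/5)))
# block top corners z=45
for p in((483,130),(640,65),(702,222),(540,283)):print("t",onplane(t,395+(p[0]-400)*.15,220+p[1]/7,45).round(1))
```

```text
cams [ 338.19838515   41.21777119 1472.01607553] [1071.09102249 -425.20396174  793.80746806]
o tip -y corner [523.72883702 149.59750301 112.5373776 ] 3.2145302382230168
b tip -y corner [521.50955194  65.23946226 113.4145678 ] 0.4087520006366005
g tip -y corner [518.32075609 -21.20935054 114.19073001] 1.2252563158055265
o [array([560.5, 154.9, 130. ]), array([558.8, 154.1, 140. ]), array([557.2, 153.2, 150. ])]
b [array([559. ,  69.7, 130. ]), array([557.3,  69.5, 140. ]), array([555.7,  69.3, 150. ])]
g [array([554.5, -15.6, 130. ]), array([552.9, -15.2, 140. ]), array([551.3, -14.8, 150. ])]
gauge top guess [ 443.01048975 -433.99137259  117.        ] [ 449.38013801 -256.89057995  117.        ]
(array([ 472.4199879 , -335.44978521,  201.74081217]), np.float64(150.0143049266308))
t [ 464.5 -212.2   45. ]
t [ 491.6 -285.1   45. ]
t [ 423.1 -309.2   45. ]
t [ 398.3 -234.7   45. ]
```

```bash
cat >> h.py <<'E'
def plan(target,az=None):
    """world delta -> tool dp (m) and turn; az = wanted azimuth (deg) of tool x"""
    from cell import sense
    s=sense();R=Ro.from_quat(s["ee_rot"]).as_matrix()
    d=np.asarray(target,float)-s["position"]
    a=np.degrees(np.arctan2(R[1,0],R[0,0]))
    print("t%.2f"%s["time"],"pos",s["position"].round(1),"az %.1f"%a,"tilt z",R[:,2].round(3),"gap %.1f"%s["finger_gap"],"F",s["wrist_force"].round(1))
    print("dp",(R.T@d/1000).round(4), "turn",None if az is None else round(np.radians((a-az+180)%360-180),3))
E
python3 - <<'E'
from h import *
t=load("top");s=load("scene")
g=(395+230*.15,220+157/7)
print(g,onplane(t,*g,117),onplane(s,181,230.6,117),tri(t,g,s,(181,230.6)))
print("tab tip",onplane(t,284.5,218.8,114))
plan((480,-300,231),-92)
plan((529,156,200),-92)
E
```

```text
(429.5, 242.42857142857142) [ 445.96799835 -262.14254678  117.        ] [ 449.38013801 -256.89057995  117.        ] (array([ 447.25115238, -259.39153145,  116.5961904 ]), np.float64(6.120840327504788))
tab tip [522.32245627 155.2423578  114.        ]
t0.10 pos [ 248.2 -627.3  230.7] az -68.4 tilt z [-0.     0.001 -1.   ] gap 85.6 F [-0.1  0.1  0.7]
dp [-2.191e-01 -3.360e-01 -1.000e-04] turn 0.412
t0.10 pos [ 248.2 -627.3  230.7] az -68.4 tilt z [-0.     0.001 -1.   ] gap 85.6 F [-0.1  0.1  0.7]
dp [-0.625  -0.5493  0.0314] turn 0.412
```

Emit:
move_arm:
  deltas:
    - {"dp": [-0.22, -0.336, 0], "turn": 0.412}
    - {"dp": [-0.22, -0.336, 0], "turn": 0.412}
    - {"dp": [-0.22, -0.336, 0], "turn": 0.412}
    - {"dp": [-0.22, -0.336, 0], "turn": 0.412}
    - {"dp": [-0.22, -0.336, 0], "turn": 0.412}
    - {"dp": [-0.22, -0.336, 0], "turn": 0.412}
    - {"dp": [-0.22, -0.336, 0], "turn": 0.412}
    - {"dp": [-0.625, -0.549, 0.03], "turn": 0.412}
    - {"dp": [-0.625, -0.549, 0.03], "turn": 0.412}
    - {"dp": [-0.625, -0.549, 0.03], "turn": 0.412}
  fingers: 0
  grip_force: 40

```text
time: 1.35
position: [499.5, -111.1, 218.6]
ee_rot: [-0.694, 0.72, 0.001, 0.0]
wrist_force: [1.6, -0.1, -0.1]
finger_gap: 43.0
```

Run:
```python
from h import *
plan((529,156,190),-92)
```

```text
t1.35 pos [ 499.5 -111.1  218.6] az -92.0 tilt z [-0.001  0.001 -1.   ] gap 43.0 F [ 1.6 -0.1 -0.1]
dp [-0.268  -0.02    0.0289] turn -0.0
```

Emit:
move_arm:
  deltas:
    - {"dp": [-0.268, -0.02, 0.029]}
    - {"dp": [-0.268, -0.02, 0.029]}
    - {"dp": [-0.268, -0.02, 0.029]}
    - {"dp": [-0.268, -0.02, 0.029]}
    - {"dp": [-0.268, -0.02, 0.029]}
    - {"dp": [-0.268, -0.02, 0.029]}
    - {"dp": [-0.268, -0.02, 0.029]}

```text
$.deltas[0]: bad value
```

```bash
cat > look.py <<'E'
import sys
from h import *
from cell import camera
k=sys.argv[1]; boxes={"top":None,"scene":None}
sb=list(map(int,sys.argv[2].split(",")));tb=list(map(int,sys.argv[3].split(",")))
out=[]
for n,b in(("scene",sb),("top",tb)):
    c=camera(n);np.savez(f"{n}{k}.npz",**c)
    im=c["image"][b[1]:b[3],b[0]:b[2]]; out.append(cv2.resize(im,(400,int(400*im.shape[0]/im.shape[1])),interpolation=2))
h=max(o.shape[0] for o in out)
out=[cv2.copyMakeBorder(o,0,h-o.shape[0],0,0,cv2.BORDER_CONSTANT) for o in out]
cv2.imwrite(f"pics/look{k}.png",np.hstack(out)[:,:,::-1])
E
python3 look.py 1 290,90,390,210 240,150,340,270
python3 - <<'E'
from h import *
plan((529,156,109),-92)
E
```

```text
t1.45 pos [ 500.1 -106.4  218.5] az -91.6 tilt z [-0.001  0.003 -1.   ] gap 42.8 F [-0.2 -0.6  0.3]
dp [-0.2627 -0.0219  0.1102] turn 0.008
```

View pics/look1.png

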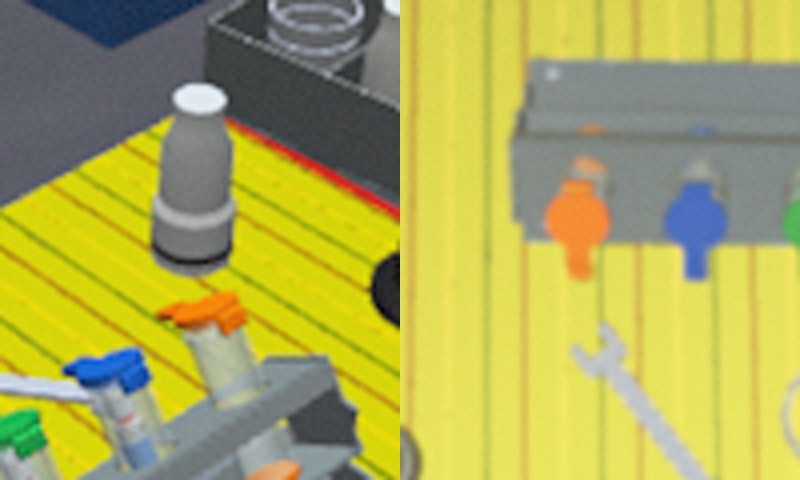

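Emit:
move_arm:
  deltas:
    - {"dp": [-0.2627, -0.022, 0.03], "turn": 0}
    - {"dp": [-0.2627, -0.022, 0.03], "turn": 0}
    - {"dp": [-0.2627, -0.022, 0.03], "turn": 0}
    - {"dp": [-0.2627, -0.022, 0.03], "turn": 0}
    - {"dp": [-0.2627, -0.022, 0.03], "turn": 0}
    - {"dp": [-0.2627, -0.022, 0.03], "turn": 0}
    - {"dp": [-0.2627, -0.022, 0.03], "turn": 0}

```text
time: 2.33
position: [529.1, 154.7, 189.0]
ee_rot: [-0.697, 0.717, 0.001, 0.0]
wrist_force: [0.2, -0.0, -0.2]
finger_gap: 42.4
```

```bash
python3 look.py 2 290,90,390,210 240,150,340,270
python3 - <<'E'
from h import *
plan((529,156,109),-92)
E
```

```text
t2.42 pos [529.3 154.3 189.2] az -91.7 tilt z [-0.001  0.002 -1.   ] gap 42.7 F [0.6 0.4 0.2]
dp [-0.0014  0.0003  0.0803] turn 0.006
```

View pics/look2.png

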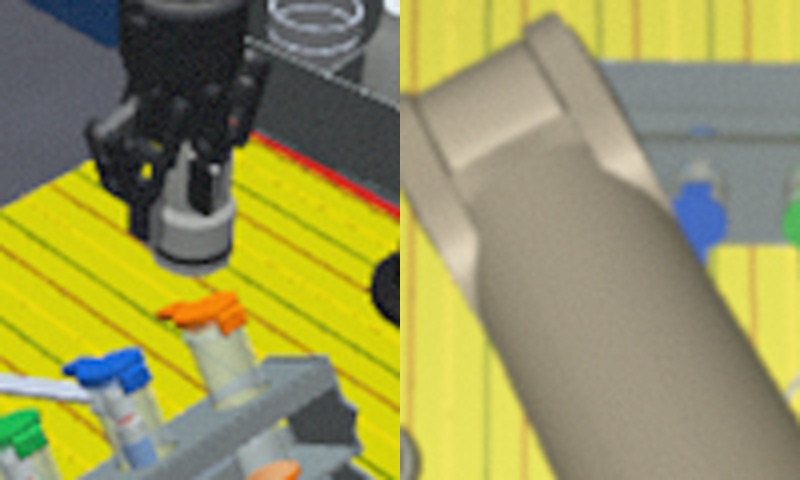

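Emit:
move_arm:
  deltas:
    - {"dp": [-0.001, 0, 0.04], "turn": 0}
    - {"dp": [-0.001, 0, 0.08], "turn": 0}
    - {"dp": [-0.001, 0, 0.08], "turn": 0}
    - {"dp": [-0.001, 0, 0.08], "turn": 0}

```text
time: 2.92
position: [530.0, 155.3, 110.6]
ee_rot: [-0.697, 0.717, 0.001, 0.001]
wrist_force: [-0.4, 0.4, 0.5]
finger_gap: 42.3
```

```bash
python3 look.py 3 290,100,380,200 240,150,340,270
python3 - <<'E'
from h import *
plan((529,156,109),-92)
E
```

```text
t3.02 pos [530.3 155.6 111. ] az -91.7 tilt z [ 0.001  0.003 -1.   ] gap 42.5 F [-0.3  0.3  0.6]
dp [-0.0003  0.0013  0.002 ] turn 0.006
```

View pics/look3.png

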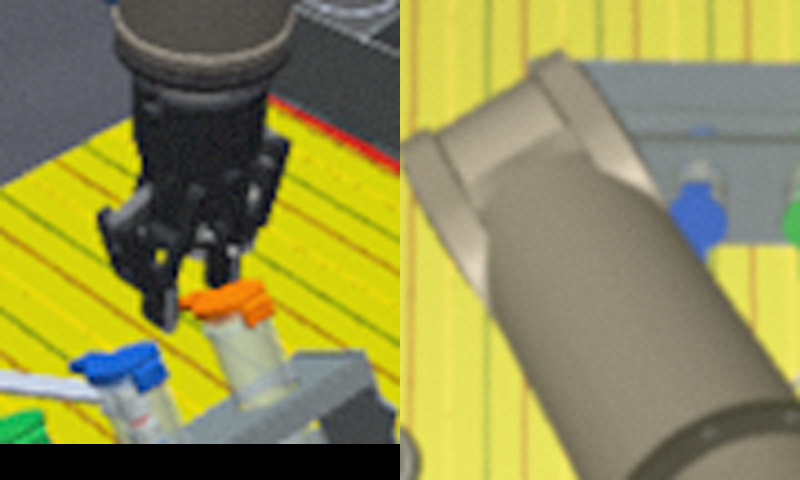

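Emit:
move_arm:
  deltas:
    - {"dp": [0, 0.001, 0.005], "turn": 0}
    - {"dp": [0, 0.001, 0.005], "turn": 0}
    - {"dp": [0, 0.001, 0.005], "turn": 0}
    - {"dp": [0, 0.001, 0.005], "turn": 0}
    - {"dp": [0, 0.001, 0.005], "turn": 0}
  fingers: -0.9
  grip_force: 35

```text
time: 3.65
position: [529.8, 156.6, 106.7]
ee_rot: [-0.697, 0.717, 0.001, 0.003]
wrist_force: [1.0, 5.6, 3.2]
finger_gap: 16.9
```

```bash
python3 look.py 4 290,100,380,200 240,150,340,270
python3 - <<'E'
from h import *
from cell import sense
plan((529,156,109),-92)
s=sense();T=s["position"]
# arc
H=np.array([582,150.]);ex=np.array([.9994,-.034])
def P(th,r=62,n=3.5):
    a=np.radians(215)-th; return np.array([r*np.cos(a)+n*np.cos(a-np.pi/2), r*np.sin(a)+n*np.sin(a-np.pi/2)])
p0=P(0)
for th in np.arange(0,2.4,.15):
    d=P(th)-p0; print("%.2f"%th,"dp y %.4f z %.4f"%(-d[0]/1000,-d[1]/1000))
E
```

```text
t3.75 pos [529.8 156.6 106.7] az -91.7 tilt z [ 0.003  0.004 -1.   ] gap 16.9 F [0.6 5.  3.3]
dp [ 0.0006  0.0008 -0.0023] turn 0.006
0.00 dp y -0.0000 z -0.0000
0.15 dp y 0.0043 z -0.0083
0.30 dp y 0.0073 z -0.0171
0.45 dp y 0.0090 z -0.0262
0.60 dp y 0.0092 z -0.0355
0.75 dp y 0.0081 z -0.0448
0.90 dp y 0.0056 z -0.0537
1.05 dp y 0.0018 z -0.0622
1.20 dp y -0.0032 z -0.0701
1.35 dp y -0.0093 z -0.0770
1.50 dp y -0.0164 z -0.0830
1.65 dp y -0.0244 z -0.0879
1.80 dp y -0.0330 z -0.0915
1.95 dp y -0.0420 z -0.0938
2.10 dp y -0.0512 z -0.0948
2.25 dp y -0.0605 z -0.0943
```

View pics/look4.png

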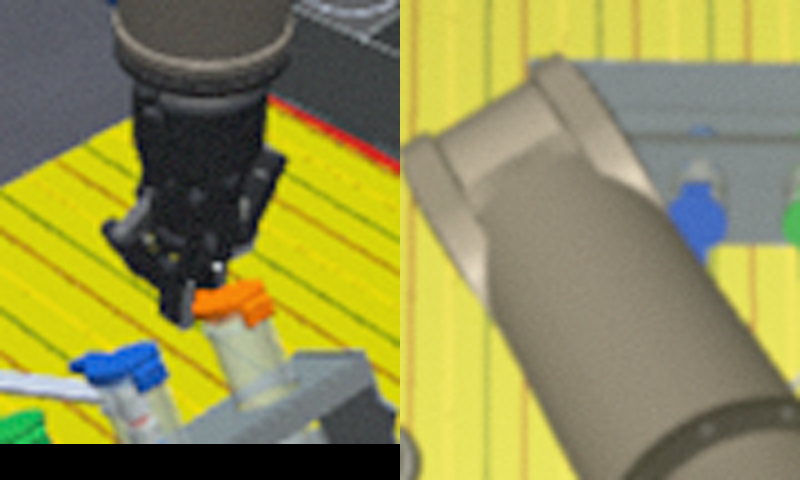

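Emit:
move_arm:
  deltas:
    - {"dp": [0, 0.0045, -0.009], "turn": 0}
    - {"dp": [0, 0.0073, -0.017], "turn": 0}
    - {"dp": [0, 0.009, -0.026], "turn": 0}
    - {"dp": [0, 0.0092, -0.0355], "turn": 0}
    - {"dp": [0, 0.0081, -0.045], "turn": 0}
    - {"dp": [0, 0.0056, -0.054], "turn": 0}
    - {"dp": [0, 0.0056, -0.054], "turn": 0}

```text
time: 4.62
position: [524.2, 156.9, 161.1]
ee_rot: [-0.697, 0.717, 0.001, 0.003]
wrist_force: [0.7, 4.4, -2.7]
finger_gap: 16.7
```

```bash
python3 look.py 5 290,100,380,200 240,150,340,270
python3 - <<'E'
from h import *
plan((529,156,109),-92)
E
```

```text
t4.72 pos [524.  156.8 160.6] az -91.6 tilt z [ 0.003  0.005 -1.   ] gap 16.5 F [ 1.2  4.4 -1.8]
dp [ 0.0009 -0.0048  0.0516] turn 0.006
```

View pics/look5.png

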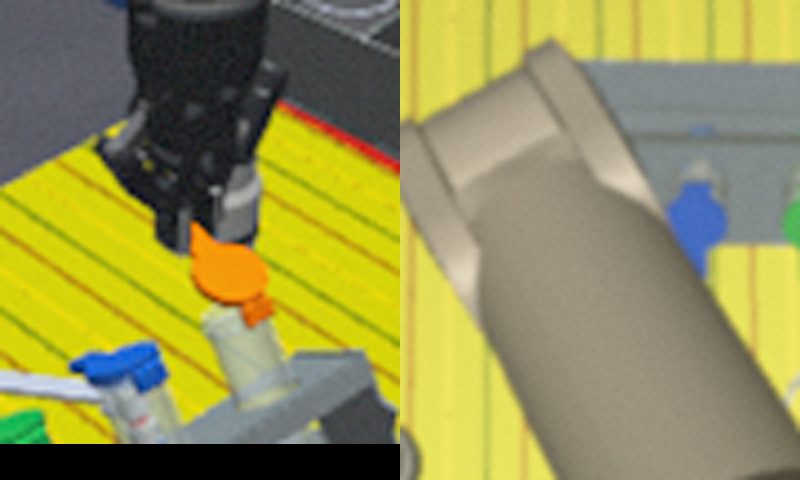

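Emit:
move_arm:
  deltas:
    - {"dp": [0, -0.0038, -0.0085], "turn": 0}
    - {"dp": [0, -0.0088, -0.0164], "turn": 0}
    - {"dp": [0, -0.015, -0.0233], "turn": 0}
    - {"dp": [0, -0.022, -0.0293], "turn": 0}
    - {"dp": [0, -0.03, -0.0342], "turn": 0}
    - {"dp": [0, -0.0386, -0.0378], "turn": 0}
    - {"dp": [0, -0.0476, -0.04], "turn": 0}
    - {"dp": [0, -0.0568, -0.041], "turn": 0}
    - {"dp": [0, -0.067, -0.0406], "turn": 0}
    - {"dp": [0, -0.067, -0.0406], "turn": 0}

```text
time: 5.98
position: [591.6, 154.0, 201.0]
ee_rot: [-0.697, 0.717, 0.0, 0.003]
wrist_force: [0.1, -0.3, -0.8]
finger_gap: 4.3
```

```bash
python3 look.py 6 290,100,380,200 240,150,340,270
python3 - <<'E'
from h import *
plan((529,156,109),-92)
E
```

```text
t6.08 pos [590.7 154.4 201.1] az -91.7 tilt z [ 0.003  0.004 -1.   ] gap 3.8 F [-0.7  0.6  0.2]
dp [0.0006 0.062  0.0919] turn 0.006
```

View pics/look6.png

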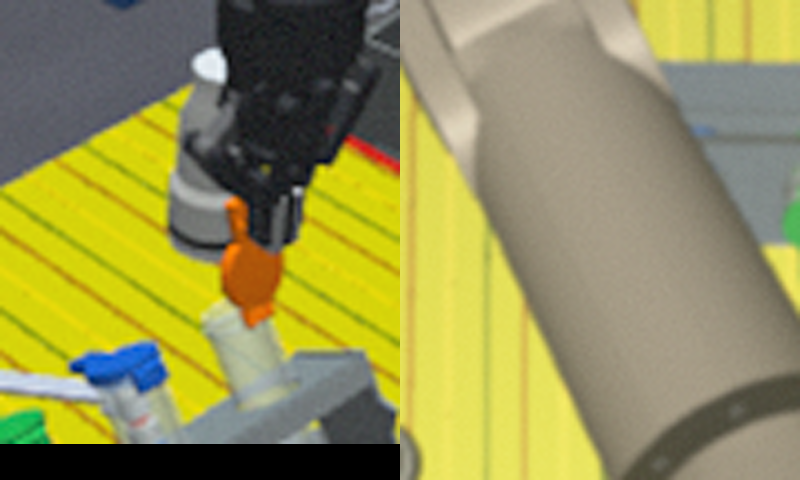

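Run:
```python
from h import *
s=load("scene",6)
o,d=ray(s,343.4,145.7)
for y in(150,155,160):
    X=o+d*(y-o[1])/d[1];v=X[[0,2]]-[582,150];print(X.round(1),np.hypot(*v),np.radians(215)-np.arctan2(v[1],v[0]))
```

```text
[571. 150. 216.] 66.87381936548293 2.016153035702438
[566.6 155.  210.9] 62.84424006789956 1.9346651429243462
[562.3 160.  205.9] 59.28698637536099 1.842721615896159
```

Emit:
move_arm:
  deltas:
    - {"dp": [0, 0, -0.045], "turn": 0}
    - {"dp": [0, 0, -0.045], "turn": 0}
    - {"dp": [0, 0.06, -0.045], "turn": 0}
    - {"dp": [0, 0.06, -0.045], "turn": 0}
    - {"dp": [0, 0.06, -0.045], "turn": 0}
    - {"dp": [0, 0.06, -0.01], "turn": 0}
    - {"dp": [0, 0.06, 0.0], "turn": 0}
    - {"dp": [0, 0.06, 0.0], "turn": 0}
  fingers: -1

```text
time: 7.08
position: [530.9, 156.1, 200.5]
ee_rot: [-0.697, 0.717, 0.001, 0.002]
wrist_force: [0.0, 0.2, 1.4]
finger_gap: -0.2
```

Emit:
move_arm:
  deltas:
    - {"dp": [0, -0.01, 0], "turn": 0}
    - {"dp": [0, -0.02, 0], "turn": 0}
    - {"dp": [0, -0.03, 0], "turn": 0}
    - {"dp": [0, -0.036, 0], "turn": 0}
    - {"dp": [0, -0.039, 0], "turn": 0}
    - {"dp": [0, -0.042, 0], "turn": 0}
    - {"dp": [0, -0.045, 0], "turn": 0}
    - {"dp": [0, -0.045, 0], "turn": 0}

```text
time: 8.07
position: [576.1, 154.7, 200.5]
ee_rot: [-0.697, 0.717, 0.001, 0.002]
wrist_force: [0.2, 0.2, 0.2]
finger_gap: -0.0
```

```bash
python3 look.py 7 290,100,380,200 240,150,340,270
python3 - <<'E'
from h import *
plan((529,156,109),-92)
E
```

```text
t8.18 pos [575.9 154.8 200.6] az -91.7 tilt z [ 0.001  0.004 -1.   ] gap -0.2 F [ 0.1  0.9 -0.1]
dp [0.0005 0.047  0.0915] turn 0.006
```

View pics/look7.png

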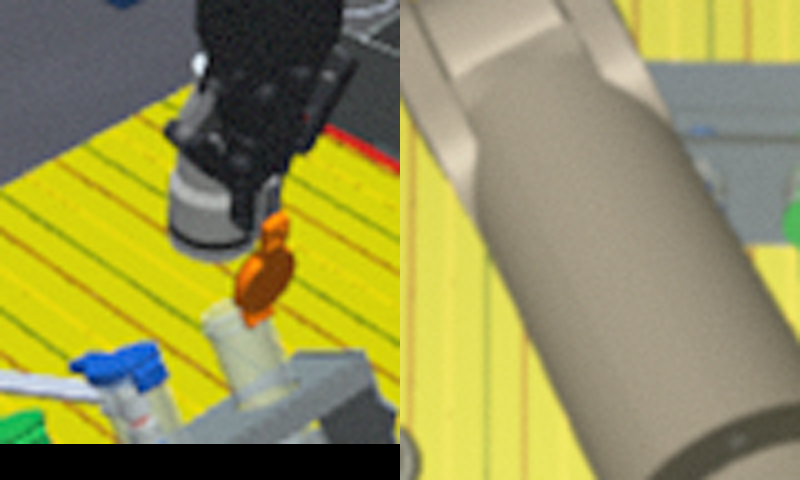

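Emit:
move_arm:
  deltas:
    - {"dp": [0, -0.003, 0], "turn": 0}
    - {"dp": [0, -0.005, 0], "turn": 0}
    - {"dp": [0, -0.005, 0], "turn": 0}

```text
time: 8.55
position: [579.3, 154.8, 200.4]
ee_rot: [-0.697, 0.717, 0.002, 0.001]
wrist_force: [-12.7, -0.9, 6.7]
finger_gap: -0.0
```

```bash
python3 look.py 8 290,100,380,200 240,150,340,270
python3 - <<'E'
from h import *
s=load("scene",8)
plan((529,156,109),-92)
o,d=ray(s,290+285/4.44,100+213/4.44)
for y in(150,155,160):
    X=o+d*(y-o[1])/d[1];v=X[[0,2]]-[582,150];print(X.round(1),np.hypot(*v),np.radians(215)-np.arctan2(v[1],v[0]))
E
```

```text
t8.65 pos [579.3 154.8 200.4] az -91.6 tilt z [-0.002  0.004 -1.   ] gap 0.0 F [-12.7   0.3   6.3]
dp [0.0005 0.0501 0.0915] turn 0.006
[605.8 150.  228.5] 81.99348021052808 2.4763332686260275
[601.8 155.  223.5] 76.15554805373546 2.4442501570721813
[597.7 160.  218.6] 70.40895368132827 2.40688606276004
```

View pics/look8.png

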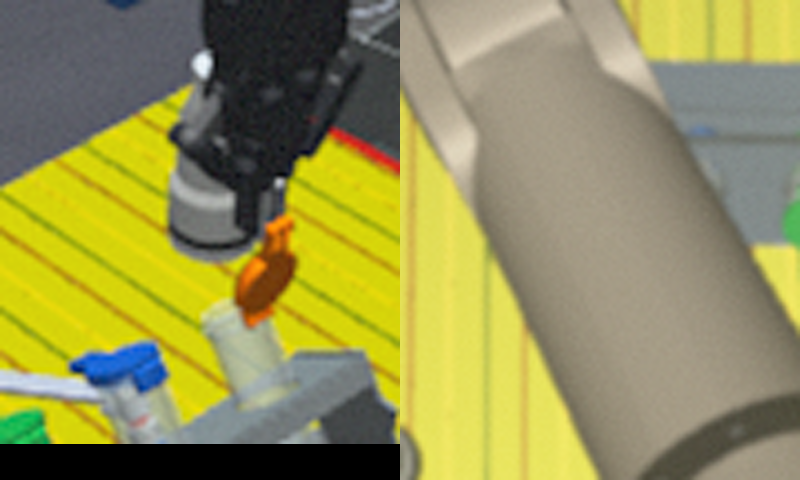

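Run:
```python
from h import *
plan((530,155,200));plan((530,100,260));plan((447.3,-259.5,200),-92)
```

```text
t8.65 pos [579.3 154.8 200.4] az -91.6 tilt z [-0.002  0.004 -1.   ] gap 0.0 F [-12.7   0.3   6.3]
dp [0.0012 0.0493 0.0005] turn None
t8.65 pos [579.3 154.8 200.4] az -91.6 tilt z [-0.002  0.004 -1.   ] gap 0.0 F [-12.7   0.3   6.3]
dp [ 0.056   0.0478 -0.0597] turn None
t8.65 pos [579.3 154.8 200.4] az -91.6 tilt z [-0.002  0.004 -1.   ] gap 0.0 F [-12.7   0.3   6.3]
dp [ 0.4179  0.1201 -0.0008] turn 0.006
```

Emit:
move_arm:
  deltas:
    - {"dp": [0, 0.045, 0], "turn": 0}
    - {"dp": [0.056, 0.048, -0.05], "turn": 0}
    - {"dp": [0.418, 0.12, -0.03], "turn": 0}
    - {"dp": [0.418, 0.12, -0.03], "turn": 0}
    - {"dp": [0.418, 0.12, -0.01], "turn": 0}
    - {"dp": [0.418, 0.12, 0], "turn": 0}
    - {"dp": [0.418, 0.12, 0], "turn": 0}
    - {"dp": [0.418, 0.12, 0], "turn": 0}
    - {"dp": [0.418, 0.12, 0], "turn": 0}
    - {"dp": [0.418, 0.12, 0], "turn": 0}
  fingers: 0.2

```text
time: 9.9
position: [447.5, -259.7, 199.1]
ee_rot: [-0.697, 0.717, 0.002, 0.001]
wrist_force: [0.7, 0.9, 0.2]
finger_gap: 51.2
```

```bash
python3 look.py 9 140,120,260,280 240,150,340,230
python3 - <<'E'
from h import *
plan((447.3,-259.5,150),-92)
E
```

```text
t10.00 pos [ 448.1 -258.5  199.4] az -91.5 tilt z [-0.001  0.004 -1.   ] gap 51.2 F [ 0.6  0.4 -0.2]
dp [0.0013 0.0007 0.0494] turn 0.008
```

View pics/look9.png

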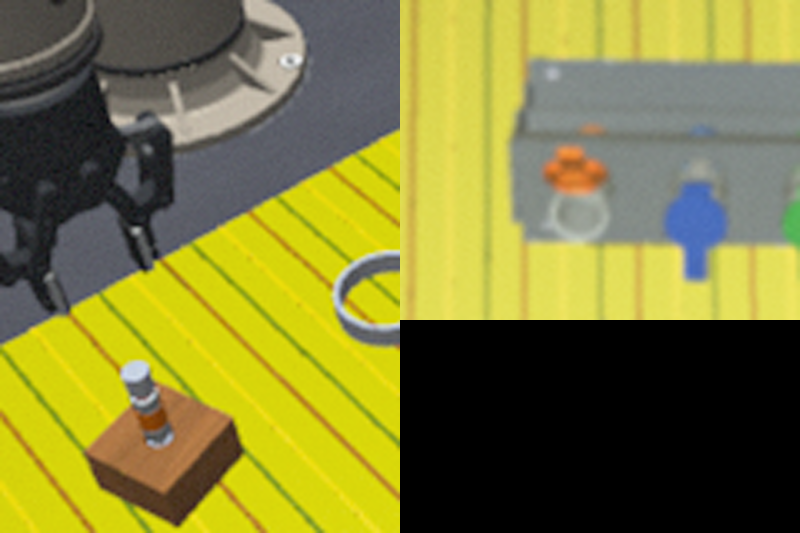

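Emit:
move_arm:
  deltas:
    - {"dp": [0.001, 0.001, 0.05], "turn": 0}
    - {"dp": [0.001, 0.001, 0.1], "turn": 0}
    - {"dp": [0.001, 0.001, 0.118], "turn": 0}
    - {"dp": [0.001, 0.001, 0.118], "turn": 0}
    - {"dp": [0.001, 0.001, 0.118], "turn": 0}

```text
time: 10.62
position: [447.9, -258.6, 82.5]
ee_rot: [-0.698, 0.716, 0.001, 0.001]
wrist_force: [-0.7, -0.2, -0.3]
finger_gap: 51.5
```

```bash
python3 look.py 10 140,120,260,280 255,180,315,220
python3 - <<'E'
from h import *
plan((447.3,-259.5,81),-92)
t=load("top",10)
print(onplane(t,284.5,203.2,137))
E
```

```text
t10.72 pos [ 447.8 -258.9   82.6] az -91.5 tilt z [ 0.     0.003 -1.   ] gap 51.5 F [-0.3 -0.1  0.6]
dp [0.0006 0.0004 0.0016] turn 0.009
[564.58554673 153.15170416 137.        ]
```

View pics/look10.png

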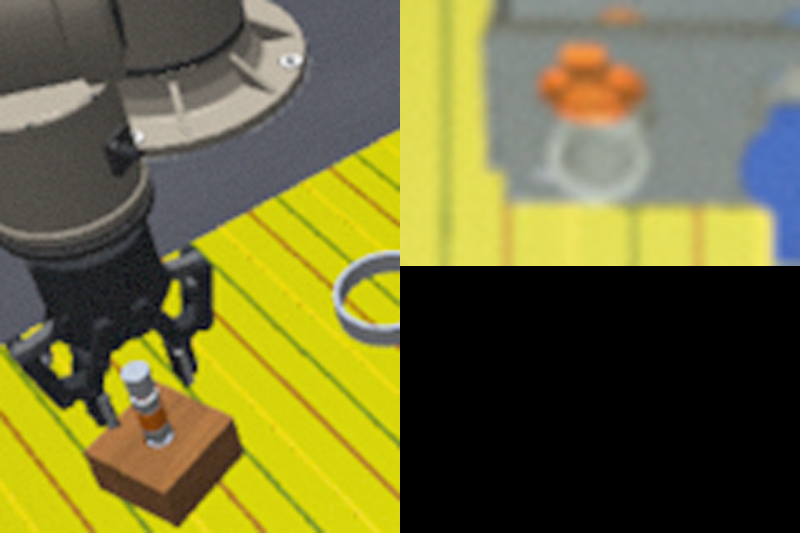

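Emit:
move_arm:
  deltas:
    - {"dp": [0, 0, 0], "turn": 0}
    - {"dp": [0, 0, 0], "turn": 0}
    - {"dp": [0, 0, 0], "turn": 0}
    - {"dp": [0, 0, 0], "turn": 0}
    - {"dp": [0, 0, 0], "turn": 0}
  fingers: -1
  grip_force: 50

```text
time: 11.35
position: [448.3, -259.3, 83.4]
ee_rot: [-0.698, 0.716, 0.0, 0.001]
wrist_force: [-1.4, 1.0, 8.8]
finger_gap: 17.1
```

Run:
```python
from h import *
plan((447.3,-259.5,81),-92)
```

```text
t11.35 pos [ 448.3 -259.3   83.4] az -91.5 tilt z [ 0.002  0.002 -1.   ] gap 17.1 F [-1.4  1.   8.8]
dp [0.0003 0.001  0.0024] turn 0.008
```

Emit:
move_arm:
  deltas:
    - {"dp": [0, 0, -0.02], "turn": 0}
    - {"dp": [0, 0, -0.05], "turn": 0}
    - {"dp": [0, 0, -0.09], "turn": 0}
    - {"dp": [0, 0, -0.13], "turn": 0}
    - {"dp": [0, 0, -0.16], "turn": 0}
    - {"dp": [0, 0, -0.16], "turn": 0}
    - {"dp": [0, 0, -0.16], "turn": 0}

```text
time: 12.22
position: [447.6, -259.5, 242.7]
ee_rot: [-0.698, 0.716, 0.001, 0.001]
wrist_force: [-1.1, -0.0, -1.8]
finger_gap: 17.6
```

```bash
python3 look.py 11 140,100,260,260 255,180,315,220
python3 - <<'E'
from h import *
plan((545,155,243),-92)
E
```

```text
t12.32 pos [ 447.5 -259.4  242.3] az -91.5 tilt z [ 0.     0.003 -1.   ] gap 17.2 F [ 0.5  0.5 -1.4]
dp [-0.4169 -0.0865  0.0006] turn 0.008
```

View pics/look11.png

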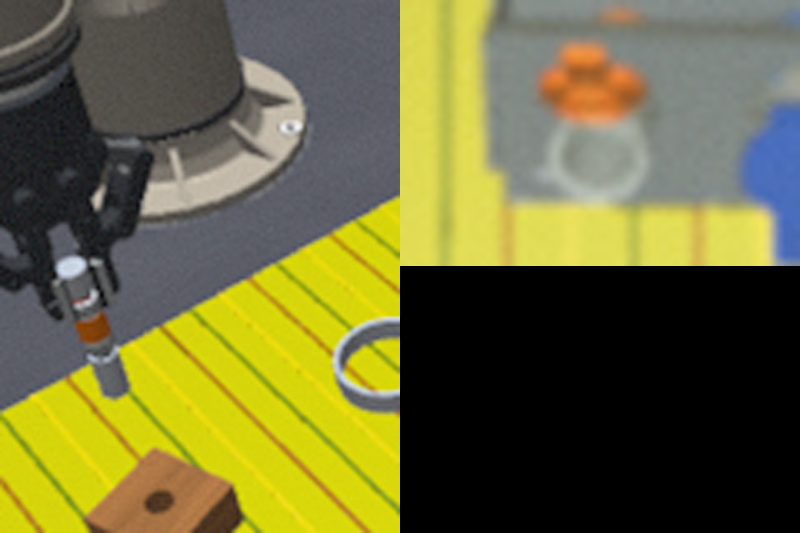

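Emit:
move_arm:
  deltas:
    - {"dp": [-0.2, -0.05, -0.015], "turn": 0}
    - {"dp": [-0.4175, -0.087, -0.015], "turn": 0}
    - {"dp": [-0.4175, -0.087, -0.015], "turn": 0}
    - {"dp": [-0.4175, -0.087, -0.015], "turn": 0}
    - {"dp": [-0.4175, -0.087, -0.01], "turn": 0}
    - {"dp": [-0.4175, -0.087, -0.005], "turn": 0}
    - {"dp": [-0.4175, -0.107, 0.0], "turn": 0.008}
    - {"dp": [-0.4175, -0.107, 0.0], "turn": 0.008}
    - {"dp": [-0.4175, -0.107, 0.0], "turn": 0.008}

```text
time: 13.45
position: [565.0, 154.8, 242.3]
ee_rot: [-0.695, 0.719, 0.002, 0.0]
wrist_force: [0.4, -0.2, -1.4]
finger_gap: 17.5
```

```bash
python3 look.py 12 290,80,390,210 240,150,340,270
python3 - <<'E'
from h import *
plan((565,155,241),-92)
E
```

```text
t13.55 pos [565.2 153.9 243.1] az -92.1 tilt z [-0.001  0.002 -1.   ] gap 17.7 F [-0.4  0.4 -0.3]
dp [-0.0011  0.0002  0.0021] turn -0.001
```

View pics/look12.png

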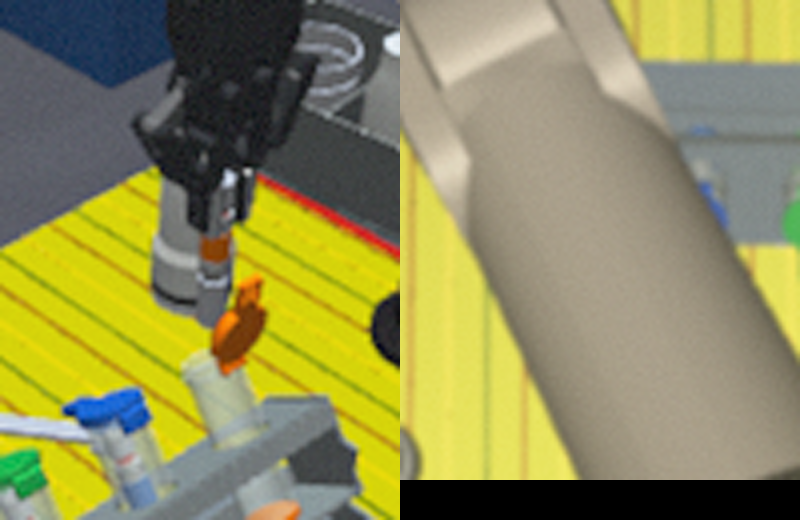

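Run:
```python
from h import *
s=load("scene",12)
crop(s["image"],320,135,370,200,9,"pics/z12.png")
print("gauge bottom c",(proj(s,(565,154.2,166.5))-[320,135])*9,"mouth",(proj(s,(564,155,137))-[320,135])*9, (proj(s,(564,153,137))-[320,135])*9)
for a in np.arange(0,6.28,.785):
    print(((proj(s,np.array([564,155,137])+20*(np.cos(a)*np.array([.819,-.028,.574])+np.sin(a)*np.array([.034,.999,0])))-[320,135])*9).round())
```

```text
gauge bottom c [195.86103895 218.94186798] mouth [189.93490879 294.20759429] [185.22196984 297.25438911]
[232. 292.]
[254. 272.]
[238. 265.]
[195. 276.]
[150. 297.]
[127. 316.]
[141. 324.]
[184. 314.]
```

View pics/z12.png

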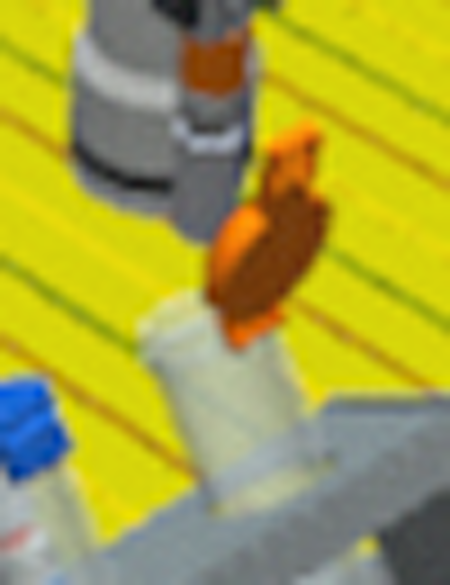

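```bash
cat > traj.py <<'E'
from h import *
M=np.array([564,137.]);a=np.array([.574,-.819]);e=np.array([.819,.574])
def tcp(phi,s,delta=1.0,L=95):
    f=np.radians(phi);C=M+s*a-(17+delta)*e
    w=np.array([np.cos(f),np.sin(f)]);u=np.array([-np.sin(f),np.cos(f)])
    return C+9.5*w+L*u-[0,19]
E
python3 - <<'E'
from traj import *
for p,s in((0,0),(0,7),(5,10),(10,15),(15,21),(20,28),(25,36),(30,45),(35,52),(35,60)):
    t=tcp(p,s);print(p,s,t.round(1),"dp y,z",((np.array([565.2,243.1])-t)/1000).round(4))
E
```

```text
0 0 [558.8 202.7] dp y,z [0.0064 0.0404]
0 7 [562.8 196.9] dp y,z [0.0024 0.0462]
5 10 [556.2 194.9] dp y,z [0.009  0.0482]
10 15 [550.7 190.6] dp y,z [0.0145 0.0525]
15 21 [545.9 184.7] dp y,z [0.0193 0.0584]
20 28 [541.8 177.3] dp y,z [0.0234 0.0658]
25 36 [538.4 168.3] dp y,z [0.0268 0.0748]
30 45 [535.8 157.8] dp y,z [0.0294 0.0853]
35 52 [532.4 148.3] dp y,z [0.0328 0.0948]
35 60 [537.  141.8] dp y,z [0.0282 0.1013]
```

Emit:
move_arm:
  deltas:
    - {"dp": [-0.001, 0.0, 0.02], "turn": 0}
    - {"dp": [-0.001, 0.0, 0.033], "turn": 0}
    - {"dp": [-0.001, 0.001, 0.04], "turn": 0}
    - {"dp": [-0.001, 0.001, 0.044], "turn": 0}
    - {"dp": [-0.001, 0.001, 0.044], "turn": 0}
  grip_force: 30

```text
time: 14.18
position: [564.3, 155.0, 199.2]
ee_rot: [-0.694, 0.72, 0.001, 0.001]
wrist_force: [-0.2, 0.6, -0.4]
finger_gap: 17.7
```

```bash
python3 look.py 13 310,110,370,190 240,150,340,270
python3 - <<'E'
from h import *
plan((565,155,241),-92)
E
```

```text
t14.28 pos [564.4 155.1 199.6] az -92.0 tilt z [-0.     0.003 -1.   ] gap 18.0 F [ 0.5  0.6 -0.9]
dp [ 0.     -0.0006 -0.0414] turn -0.001
```

View pics/look13.png

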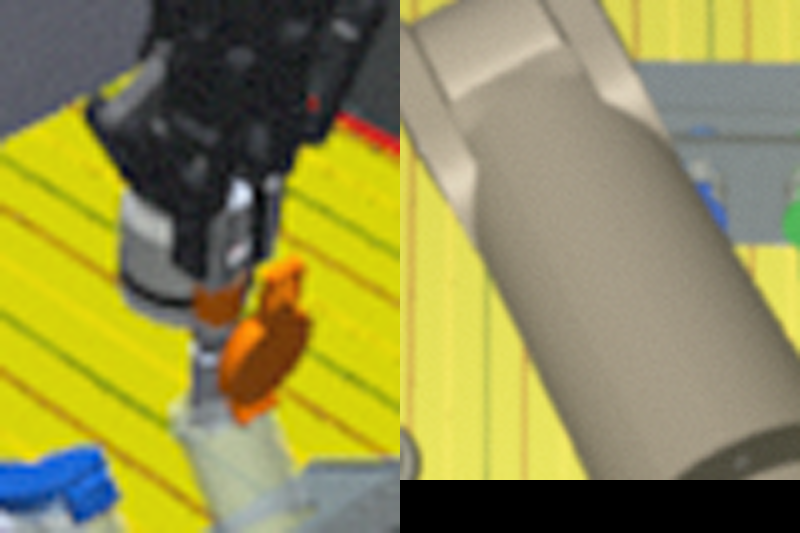

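Emit:
move_arm:
  deltas:
    - {"dp": [0, 0.001, 0.004], "turn": 0}
    - {"dp": [0, 0.005, 0.005], "turn": 0}
    - {"dp": [0, 0.0085, 0.006], "turn": 0}
    - {"dp": [0, 0.011, 0.0075], "turn": 0}
    - {"dp": [0, 0.0137, 0.009], "turn": 0}
    - {"dp": [0, 0.016, 0.012], "turn": 0}
    - {"dp": [0, 0.0185, 0.015], "turn": 0}
    - {"dp": [0, 0.0185, 0.015], "turn": 0}

```text
time: 15.28
position: [546.6, 156.1, 185.1]
ee_rot: [-0.694, 0.72, 0.0, 0.002]
wrist_force: [6.2, 0.4, -2.1]
finger_gap: 17.7
```

```bash
python3 look.py 14 310,110,370,190 240,150,340,270
python3 - <<'E'
from h import *
plan((565,155,241),-92)
E
```

```text
t15.38 pos [546.7 156.  185. ] az -92.0 tilt z [ 0.002  0.003 -1.   ] gap 17.7 F [ 5.5  1.  -0.8]
dp [ 0.0002 -0.0184 -0.056 ] turn -0.001
```

View pics/look14.png

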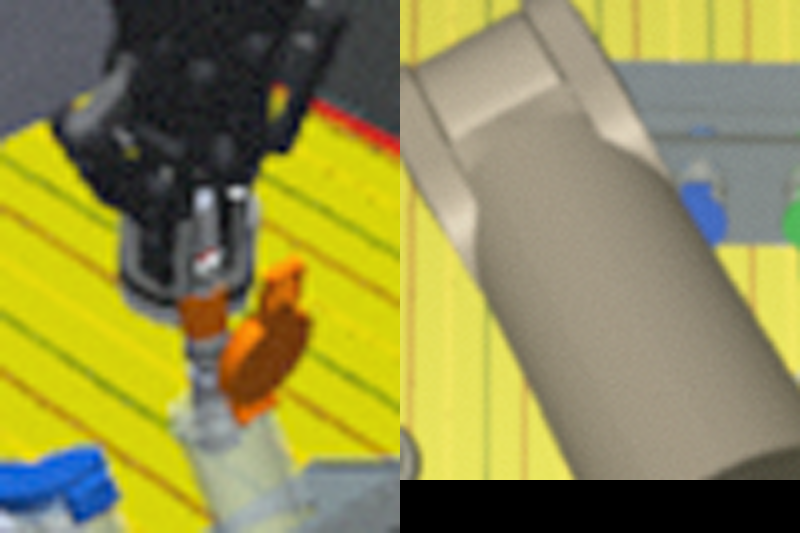

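Emit:
move_arm:
  deltas:
    - {"dp": [0, 0.002, 0.0037], "turn": 0}
    - {"dp": [0, 0.0041, 0.0074], "turn": 0}
    - {"dp": [0, 0.006, 0.012], "turn": 0}
    - {"dp": [0, 0.0075, 0.0164], "turn": 0}
    - {"dp": [0, 0.009, 0.022], "turn": 0}
    - {"dp": [0, 0.0101, 0.027], "turn": 0}
    - {"dp": [0, 0.0125, 0.0325], "turn": 0}
    - {"dp": [0, 0.0125, 0.0355], "turn": 0}
    - {"dp": [0, 0.0125, 0.0355], "turn": 0}

```text
time: 16.5
position: [534.8, 156.7, 149.7]
ee_rot: [-0.694, 0.72, 0.0, 0.002]
wrist_force: [6.4, 1.2, -1.8]
finger_gap: 17.6
```

```bash
python3 look.py 15 310,110,370,190 240,150,340,270
python3 - <<'E'
from h import *
plan((565,155,241),-92)
E
```

```text
t16.60 pos [534.8 156.7 149.7] az -92.1 tilt z [ 0.003  0.004 -1.   ] gap 17.6 F [ 5.9  0.4 -1.4]
dp [ 0.0003 -0.0304 -0.0912] turn -0.001
```

View pics/look15.png

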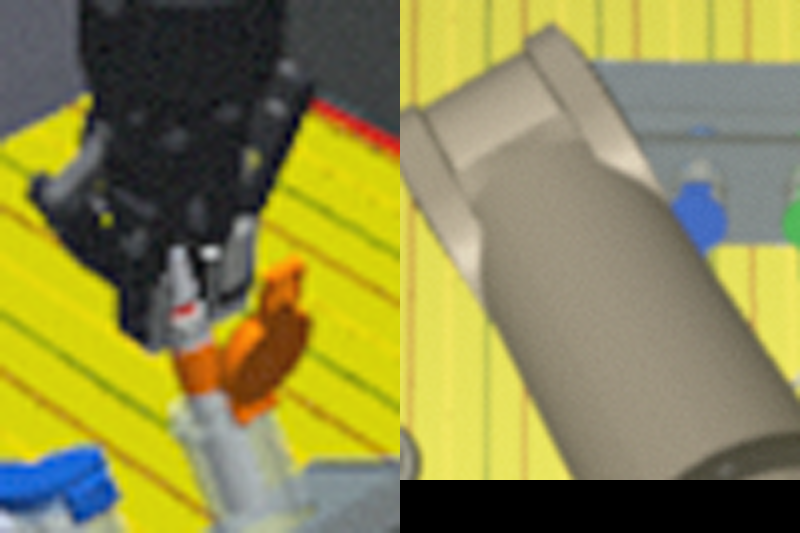

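Emit:
move_arm:
  deltas:
    - {"dp": [0, 0, 0], "turn": 0}
    - {"dp": [0, 0, 0], "turn": 0}
    - {"dp": [0, 0, 0], "turn": 0}
    - {"dp": [0, 0, 0], "turn": 0}
    - {"dp": [0, 0, 0], "turn": 0}
    - {"dp": [0, 0, 0], "turn": 0}
  fingers: -0.2

```text
time: 17.35
position: [534.8, 156.7, 149.7]
ee_rot: [-0.694, 0.72, 0.0, 0.002]
wrist_force: [0.1, 0.6, 0.9]
finger_gap: 34.1
```

Emit:
move_arm:
  deltas:
    - {"dp": [0, 0.01, -0.05], "turn": 0}
    - {"dp": [0, 0.02, -0.1], "turn": 0}
    - {"dp": [0.15, 0.02, -0.1], "turn": 0}
    - {"dp": [0.15, 0.02, -0.1], "turn": 0}
    - {"dp": [0.15, 0.02, -0.1], "turn": 0}
    - {"dp": [0.15, 0.02, -0.1], "turn": 0}

```text
time: 18.1
position: [509.1, 5.0, 249.2]
ee_rot: [-0.693, 0.721, 0.0, 0.002]
wrist_force: [-1.1, 0.8, 0.8]
finger_gap: 34.1
```

```bash
python3 look.py 16 310,130,380,210 255,180,315,220
python3 - <<'E'
from h import *
plan((565,155,241),-92)
E
```

```text
t18.20 pos [509.2   7.7 249.2] az -92.0 tilt z [ 0.003  0.004 -1.   ] gap 34.0 F [-0.7  0.7 -0.3]
dp [-0.1492 -0.0504  0.0089] turn -0.001
```

View pics/look16.png

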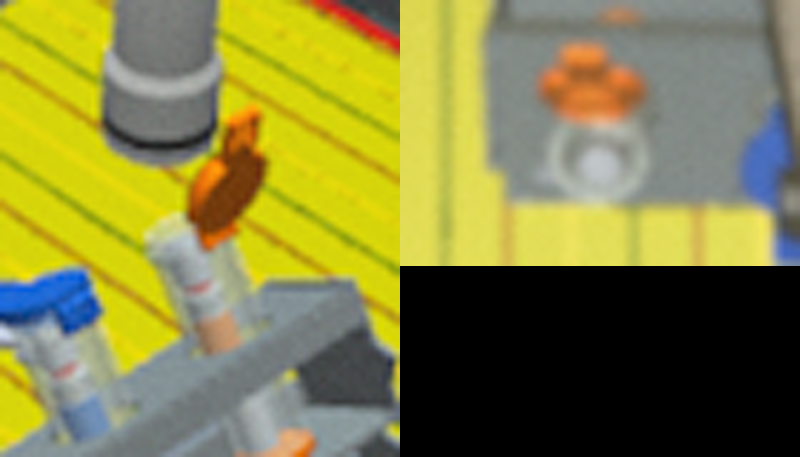

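Run:
```python
from h import *
plan((645,155.5,258),-92);plan((645,155.5,195),-92)
```

```text
t18.20 pos [509.2   7.7 249.2] az -92.0 tilt z [ 0.003  0.004 -1.   ] gap 34.0 F [-0.7  0.7 -0.3]
dp [-0.1526 -0.1304 -0.0078] turn -0.001
t18.20 pos [509.2   7.7 249.2] az -92.0 tilt z [ 0.003  0.004 -1.   ] gap 34.0 F [-0.7  0.7 -0.3]
dp [-0.1523 -0.1302  0.0552] turn -0.001
```

Emit:
move_arm:
  deltas:
    - {"dp": [-0.05, -0.13, -0.01], "turn": 0}
    - {"dp": [-0.05, -0.13, -0.01], "turn": 0}
    - {"dp": [-0.05, -0.13, -0.01], "turn": 0}
    - {"dp": [-0.1525, -0.13, -0.01], "turn": 0}
    - {"dp": [-0.1525, -0.13, -0.01], "turn": 0}
    - {"dp": [-0.1525, -0.13, -0.01], "turn": 0}
    - {"dp": [-0.1525, -0.13, 0.02], "turn": 0}
    - {"dp": [-0.1525, -0.13, 0.055], "turn": 0}
    - {"dp": [-0.1525, -0.13, 0.055], "turn": 0}
    - {"dp": [-0.1525, -0.13, 0.055], "turn": 0}
  fingers: -1

```text
time: 19.45
position: [645.1, 155.7, 196.5]
ee_rot: [-0.694, 0.72, 0.0, 0.003]
wrist_force: [-0.1, 0.5, 1.5]
finger_gap: 0.2
```

```bash
python3 look.py 17 310,90,410,210 240,150,340,270
python3 - <<'E'
from h import *
plan((525,155.5,195),-92)
E
```

```text
t19.55 pos [645.4 155.9 196.9] az -92.0 tilt z [ 0.005  0.004 -1.   ] gap 0.0 F [-0.2  0.2  0.4]
dp [0.0047 0.1203 0.0013] turn -0.001
```

View pics/look17.png

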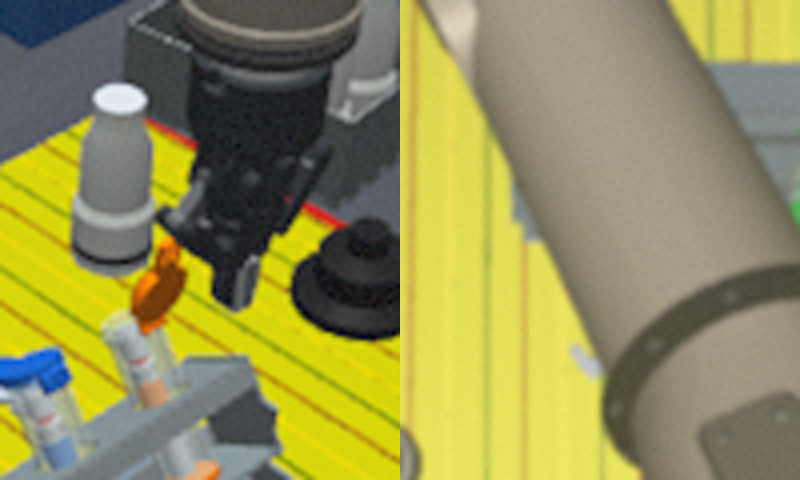

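Emit:
move_arm:
  deltas:
    - {"dp": [0, 0.015, 0], "turn": 0}
    - {"dp": [0, 0.03, 0], "turn": 0}
    - {"dp": [0, 0.042, 0], "turn": 0}
    - {"dp": [0, 0.054, 0], "turn": 0}
    - {"dp": [0, 0.066, 0], "turn": 0}
    - {"dp": [0, 0.078, 0], "turn": 0}
    - {"dp": [0.001, 0.09, 0], "turn": 0}
    - {"dp": [0.002, 0.102, 0], "turn": 0}
    - {"dp": [0.002, 0.114, 0], "turn": 0}
    - {"dp": [0.003, 0.122, 0], "turn": 0}

```text
time: 20.8
position: [522.5, 157.3, 196.3]
ee_rot: [-0.694, 0.72, -0.0, 0.003]
wrist_force: [0.2, -1.3, 0.1]
finger_gap: -0.2
```

```bash
python3 look.py 18 290,90,390,210 240,150,340,270
python3 - <<'E'
from h import *
plan((521,157,150),-92)
E
```

```text
t20.90 pos [522.7 157.1 196.4] az -92.0 tilt z [ 0.005  0.004 -1.   ] gap 0.0 F [-0.4 -0.   0.1]
dp [0.0004 0.0019 0.0464] turn -0.001
```

View pics/look18.png

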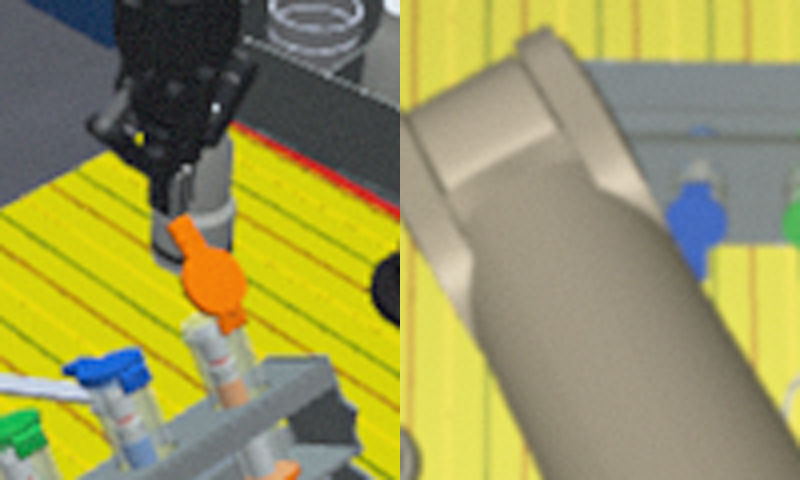

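Emit:
move_arm:
  deltas:
    - {"dp": [0, 0, -0.012], "turn": 0}
    - {"dp": [0, -0.008, -0.012], "turn": 0}
    - {"dp": [0, -0.008, -0.004], "turn": 0}
    - {"dp": [0, -0.008, 0.006], "turn": 0}
    - {"dp": [0, -0.006, 0.016], "turn": 0}
    - {"dp": [0, -0.004, 0.026], "turn": 0}
    - {"dp": [0, -0.002, 0.036], "turn": 0}
    - {"dp": [0, 0, 0.046], "turn": 0}

```text
time: 21.9
position: [522.8, 157.4, 149.7]
ee_rot: [-0.694, 0.72, -0.0, 0.003]
wrist_force: [0.1, -1.6, 0.7]
finger_gap: 0.1
```

```bash
python3 look.py 19 290,90,390,210 240,150,340,270
python3 - <<'E'
from h import *
plan((521,157,140),-92)
E
```

```text
t22.00 pos [522.2 157.2 149.2] az -92.0 tilt z [ 0.004  0.004 -1.   ] gap -0.1 F [-0.2 -0.4  0.9]
dp [0.0002 0.0012 0.0092] turn -0.0
```

View pics/look19.png

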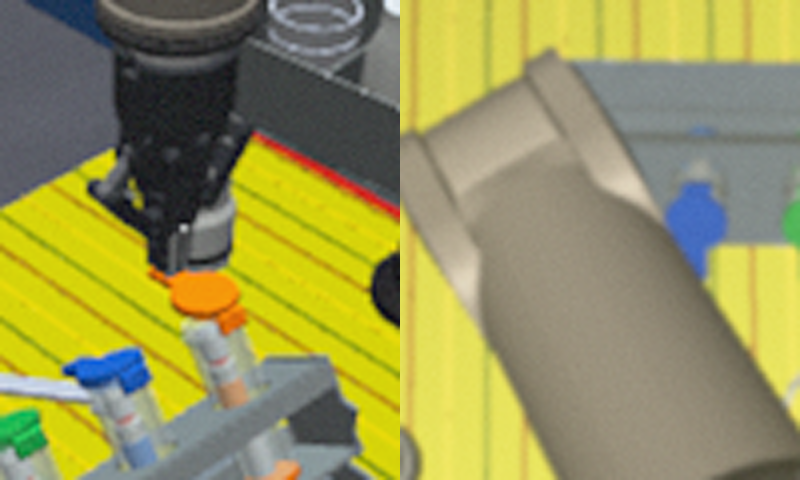

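Emit:
move_arm:
  deltas:
    - {"dp": [0, 0.001, 0.004], "turn": 0}
    - {"dp": [0, 0.001, 0.007], "turn": 0}
    - {"dp": [0, 0.001, 0.01], "turn": 0}
    - {"dp": [0, 0.001, 0.01], "turn": 0}

```text
time: 22.5
position: [521.1, 157.2, 139.1]
ee_rot: [-0.695, 0.719, 0.0, 0.003]
wrist_force: [-0.2, -0.4, -0.4]
finger_gap: -0.1
```

Emit:
move_arm:
  deltas:
    - {"dp": [0, 0, 0.003], "turn": 0}
    - {"dp": [0, 0, 0.005], "turn": 0}
    - {"dp": [0, 0, 0.005], "turn": 0}

```text
time: 22.88
position: [521.9, 157.4, 134.9]
ee_rot: [-0.694, 0.72, -0.0, 0.003]
wrist_force: [-1.5, -1.8, 11.4]
finger_gap: -0.2
```

Emit:
move_arm:
  deltas:
    - {"dp": [0, 0, 0.002], "turn": 0}
    - {"dp": [0, 0, 0.002], "turn": 0}

```text
time: 23.12
position: [522.3, 157.5, 133.5]
ee_rot: [-0.694, 0.72, -0.001, 0.004]
wrist_force: [-2.6, -1.7, 11.3]
finger_gap: -0.0
```

Emit:
move_arm:
  deltas:
    - {"dp": [0, 0, 0.002], "turn": 0}
    - {"dp": [0, 0, 0.002], "turn": 0}

```text
time: 23.38
position: [522.7, 157.5, 132.1]
ee_rot: [-0.694, 0.72, -0.001, 0.004]
wrist_force: [-1.3, -1.8, 8.7]
finger_gap: 0.0
```

Force is falling, so the cap is going in. I'll keep following it down.

Emit:
move_arm:
  deltas:
    - {"dp": [-0.001, 0.0015, 0.003], "turn": 0}
    - {"dp": [-0.001, 0.0015, 0.003], "turn": 0}

```text
time: 23.62
position: [521.3, 158.5, 129.1]
ee_rot: [-0.694, 0.72, -0.001, 0.004]
wrist_force: [0.1, 0.3, -0.6]
finger_gap: -0.2
```

Emit:
move_arm:
  deltas:
    - {"dp": [0, 0, 0.003], "turn": 0}
    - {"dp": [0, 0, 0.003], "turn": 0}

```text
time: 23.88
position: [521.1, 158.5, 125.8]
ee_rot: [-0.694, 0.72, -0.001, 0.004]
wrist_force: [0.4, -0.3, -0.8]
finger_gap: -0.2
```

```bash
python3 look.py 20 290,120,370,210 240,150,340,270
python3 - <<'E'
from h import *
plan((521,157,120),-92)
E
```

```text
t23.98 pos [521.1 158.5 125.9] az -92.0 tilt z [ 0.007  0.004 -1.   ] gap -0.1 F [ 0.1 -0.9 -0.7]
dp [0.0015 0.0001 0.0059] turn -0.001
```

View pics/look20.png

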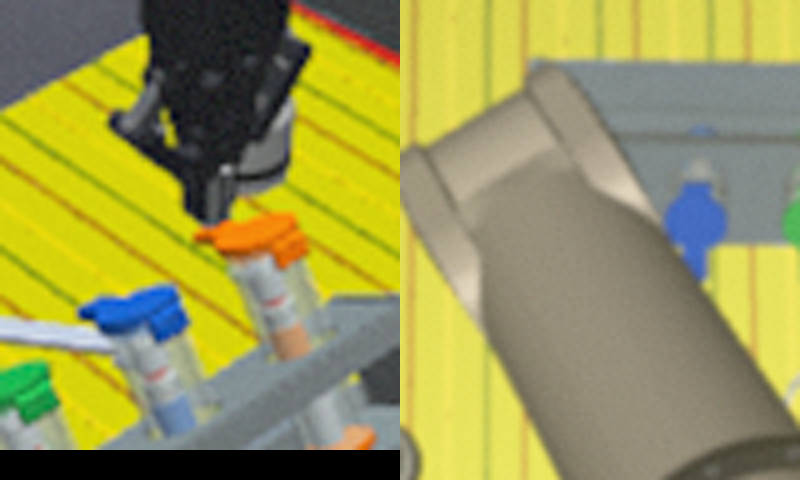

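Emit:
move_arm:
  deltas:
    - {"dp": [0, 0, 0.002], "turn": 0}
    - {"dp": [0, 0, 0.004], "turn": 0}

```text
time: 24.22
position: [521.1, 158.5, 121.7]
ee_rot: [-0.694, 0.72, -0.001, 0.004]
wrist_force: [0.6, -0.3, 0.2]
finger_gap: 0.3
```

Emit:
move_arm:
  deltas:
    - {"dp": [0, 0, 0.002], "turn": 0}
    - {"dp": [0, 0, 0.003], "turn": 0}

```text
time: 24.48
position: [521.5, 158.7, 119.2]
ee_rot: [-0.694, 0.72, -0.001, 0.004]
wrist_force: [-3.0, -1.5, 16.5]
finger_gap: -0.2
```

Emit:
move_arm:
  deltas:
    - {"dp": [0, 0, -0.03], "turn": 0}
    - {"dp": [0, 0, -0.08], "turn": 0}
    - {"dp": [0, 0.02, -0.12], "turn": 0}
    - {"dp": [0.2, 0.05, -0.12], "turn": 0}
    - {"dp": [0.4, 0.05, -0.12], "turn": 0}
    - {"dp": [0.4, 0.05, -0.12], "turn": 0}
    - {"dp": [0.4, 0.05, -0.12], "turn": 0}
    - {"dp": [0.4, 0.05, -0.12], "turn": 0}
    - {"dp": [0.4, 0.05, -0.12], "turn": 0}

```text
time: 25.6
position: [458.4, -215.6, 237.3]
ee_rot: [-0.694, 0.72, -0.001, 0.004]
wrist_force: [0.8, 0.5, -0.1]
finger_gap: 0.1
```

```bash
python3 look.py 21 260,130,400,260 255,150,375,230; sed -i 's/load("top");s=load("scene")/load("top",21);s=load("scene",21)/' caps.py; python3 caps.py | grep -v "  v"
```

```text
top o [  89  183   58   93 3276] cent [284.08188339 205.69139194] min/max [276.875 195.375] [291.125 218.375]
top b [ 206  184   60   93 3228] cent [313.45817844 205.64978315] min/max [306.125 195.625] [320.875 218.625]
top g [ 325  187   57   93 3239] cent [342.97055418 206.7076644 ] min/max [335.875 196.375] [349.875 219.375]
scene o [ 278   54   87   40 1816] cent [341.28593062 168.10930617] min/max [329.125 163.125] [350.625 172.875]
  left end [329.6   168.425] [329.125 167.625] [329.875 169.125]
scene b [ 184  109   86   45 2351] cent [317.48644194 182.2645151 ] min/max [305.625 176.875] [326.875 187.875]
  left end [306.05603448 182.09051724] [305.625 181.125] [306.375 183.125]
scene g [  80  170   87   48 2586] cent [291.52890565 197.72815159] min/max [279.625 192.125] [301.125 203.875]
  left end [280.08928571 197.19642857] [279.625 196.125] [280.375 198.125]
```

View pics/look21.png

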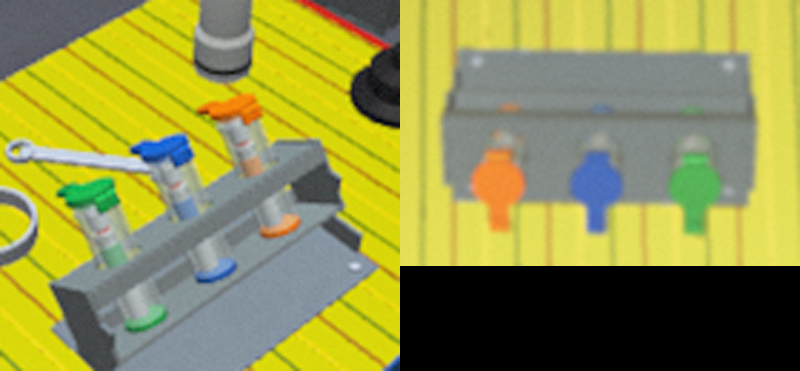

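Run:
```python
from h import *
a=load("scene")["image"].astype(int);b=load("scene",21)["image"].astype(int)
m=(abs(a-b).max(2)>60).astype(np.uint8);n,l,st,c=cv2.connectedComponentsWithStats(m);print([s.tolist() for s in st[1:] if s[4]>15])
from cell import hand_in
print(hand_in())
```

```text
[[82, 0, 71, 29, 1009], [155, 0, 11, 3, 16], [160, 3, 12, 9, 74], [170, 14, 6, 9, 25], [168, 28, 32, 41, 646], [118, 53, 49, 17, 429], [200, 57, 5, 10, 31], [172, 85, 24, 25, 104], [149, 88, 27, 11, 212], [144, 112, 21, 3, 34], [139, 120, 9, 6, 16], [148, 128, 60, 38, 1044], [150, 166, 48, 22, 287], [344, 186, 6, 6, 17], [176, 228, 12, 16, 131], [184, 250, 8, 5, 20]]
the job is handed in; nothing more can be done
None
```

The gauge is back in its tube, the orange cap is shut, and the job is handed in (arm clear at about 25.7 s of the 72 s).

**What I did**
- **Opening the cap:** I gripped the orange tab and pulled it free of the bead. The tab slipped out of the grip at about 1.95 rad. I then pushed the cap on with shut fingers to its stop at 2.3 rad, with 12.7 N on the wrist.
- **Inserting the gauge:** I lifted the gauge out of its block and started it upright in the mouth. I let it swing in the jaws to match the tube's lean, then released it with about half its length inside, and it slid in the rest of the way.
- **Closing the cap:** I swung the cap over and pressed the tab. The resistance peaked at 11.4 N, then dropped to zero as it clicked. A check press to 16.5 N met a firm stop.

**Last checks**
- **Orange cap:** In both cameras it is within about 0.3 px of its starting shut position.
- **Other caps:** Blue and green look unchanged.
- **Gauge:** It appears to sit at the same depth in its tube as the blue and green ones do. I judged this by eye, not by measurement.
- **Bystanders:** A before-and-after comparison of the scene camera showed changes only at the arm, the emptied block and the refilled tube.
- **Cameras:** The two views disagreed by 3–6 mm on some points. I used values in between, and every fit worked.

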